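# Put the dust extraction of the sanding bench back into service

## Task

Plug the orange control module fully home into the yellow-framed socket on the sloping face of the grey console, until its body sits flush on the face. Then turn the red handle on the metal duct all the way open, in line with the duct. Do not shove or knock over the tin, spray can, jar, tape roll or sanding block standing around.

Things in the scene. Friction and masses are not known exactly. Their poses are not given: they have to be found in the camera images.
- module: Loose orange control module, 0.17 to 0.35 kg, 94 mm tall, standing on its black plug. Origin: centre of the plug's lower end; z up along the module. Black plug 46 mm (x) by 34 mm (y), z = 0 to 34 mm; orange body above it 62 mm (x) by 46 mm (y), z = 34 to 94 mm: grip it across the 46 mm. The plug fits either way round (a half turn about z).
- socket: Yellow-framed hole in the console's sloping face (tilted 30 deg). Origin: centre of the mouth, in the face; z out of the hole, square to the face; x up the slope, y level. Hole 49 (x) by 37 mm (y), 38 mm deep, 3 mm chamfer. Plug goes in along -z, its x along this x (either way round); fully home the orange body rests on the face and the module's origin is 34 mm below this origin.
- console: Grey console, fixed to the bench, about 170 mm deep and 180 mm wide; its face is 83 mm high at the front edge, 168 mm at the rear, 125 mm at the hole. Origin: under the centre of the hole, on the bench; its front faces -x (roughly the robot).
- damper: Round metal extraction duct, 100 mm across (116 mm at the end flanges), 260 mm long, lying along its y axis on two feet, fixed to the bench. Origin: on the bench under its middle. The top of the duct is 115 mm high, of the plate under the handle 123 mm.
- damper_handle (a joint): Angle (rad) of the red handle about the vertical axis at handle_axis: 0 closed (across the duct, pointing to the damper's -x), 1.571 open at its stop (in line with the duct, pointing to the damper's -y); grows anticlockwise seen from above. Light friction (0.15 N m), stays where left.
- handle_axis (a point): Point on the handle's vertical turning axis at the height of the middle of the handle, 165 mm above the bench. Its axes turn with the handle: z up, -x along the handle towards its free end.
- handle_grip (a point): Middle of the height and width of the red handle grip, 100 mm from the turning axis. The red bar is 90 mm long, 20 mm wide, 22 mm tall, and ends 130 mm from the axis. Axes as at handle_axis: the bar lies along x, its width is along y.
- paint_tin: Blue-labelled tin, 84 mm across, 110 mm tall, loose. Origin: centre of its underside. Leave where it is.
- sanding_block: Cork sanding block with a red sole, 65 x 110 x 42 mm, loose. Origin: centre of its underside. Leave where it is.
- tape_roll: Yellow roll of tape lying flat, 100 mm across, 36 mm high, loose. Origin: centre of its underside. Leave where it is.
- spray_can: Red-labelled spray can, 64 mm across, 190 mm tall, loose. Origin: centre of its underside. Leave where it is.
- filler_jar: Jar, 80 mm across, 80 mm tall, loose. Origin: centre of its underside. Leave where it is.
Mind the look-alikes: they are no part of the job. Leave any green look-alike of the module alone.

How it is judged:
By the outcome, as a careful person would: the job done as asked, in the order asked, and still so for the second after the job is handed in, with the robot touching nothing.
It also fails if it takes over 69 s, if anything falls off the work surface, if the arm or the gripper's body presses on something with over 40 N, if the wrist force passes 120 N, or if a joint passes its speed limit or range.

## Robot

A 6-joint arm with a two-finger parallel gripper is mounted at the origin on the work surface. World frame = base frame: x ahead of the robot, y to its left, z up, the work surface at z = 0. Lengths are in m, angles in rad, forces in N, time in s.
With the tool pointing down it reaches from about 0.35 to 0.775 m from the base axis. Payload 5.5 kg.
Tool frame: the origin (TCP) lies between the finger pads; the fingertips stand 19 mm ahead of it and the grasp point (between the pads) is the TCP; z points along the fingers, y is the line along which they close (so a half turn about z gives the same grasp; the last joint's range is limited). The gripper opens to 85 mm and grips with 20 to 120 N. Pads are 22 mm wide; open, the fingers measure 114 mm over their backs; the gripper's body (76 mm by 85 mm) begins 54 mm behind the grasp point. The pads swing forward as they close: fully open they stand 13 mm farther back than shut.
Start: joints at [1.083, 0.313, 0.046, 1.304, 0, 1.431], TCP at [0.196, 0.541, 0.25] pointing down, gripper open.
Joint ranges: [-2.76, 2.76], [-0.86, 1.69], [-1.03, 1.26], [-2.2, 2.34], [-1.47, 1.5], [-3.14, 3.14]. Speed limits (rad/s): [2.57, 2.57, 3.14, 3.14, 3.14, 3.14].

## Interface

Orientations are given as a unit quaternion [w, x, y, z].
In Python, from workcell import env gives the robot as it stands.
- The arm moves only by the shell command python3 -m pendant 'ROWS' [FORCE]. ROWS is JSON, a list of rows, each an object with "travel": the shift along the tool's x, y, z scaled (see below), a list of three; "rot": the turn, a rotation vector about the tool's x, y, z scaled (see below), a list of three; "fingers": the opening, from -1 (shut) to 1 (fully open). In form: [{"travel": [dx, dy, dz], "rot": [wx, wy, wz], "fingers": fingers}, ...]. A call has 1 to 10 rows; each row is the pose to reach, as a shift and turn from the pose commanded when the call began, along the tool's axes at that moment; what a row does not reach only later rows make up. The controller multiplies each number of a shift by 0.12 m and each number of a turn by 60 degrees. A row lasts 1/10 s, in which the tool goes at most 50 mm and 8.59 degrees, less where a joint would pass 70% of its speed; a pose out of reach is approached as far as the arm can. A call with a number of a shift or a turn outside -1 to 1 is refused whole. A call with a gripper value outside its range is refused whole. The fingers move at their own pace and stop on an object; FORCE is the grip in N (left out, the last holds). Time passes only in rows, so rows that repeat a pose let the fingers close. It gives the time, the measured TCP pose, the force, the opening and the grip force at its end, in the units of the state.
- env.get_state(): the state, without advancing time (a new reading comes with each control period).
- env.read_camera(name): name is "side" or "top"; returns (picture, depth): 420x560x3 uint8, blue, green, red; 420x560 float32, m along the optical axis (not along the pixel's ray), 0 where there is no reading.
- env.camera_model(name): a dict with "fovy" (degrees; the focal length in pixels is half the picture's height over the tangent of half this angle, whatever the lens; pixels are square), "cx", "cy" (the principal point, pixels), "rvec" (rotation vector, rad) and "tvec" (3), from world to camera coordinates, as OpenCV has them. Camera axes: x right, y down, z forward; pixel columns grow to the right and rows downward; lengths in m; the calibration is good to about 2 mm. A picture is of the moment at which its call begins. camera_model takes no time and is no camera call.
- env.hand_in(): hands the job in; it is judged then, once.
Trained networks look in the newest picture that a camera, given by its name, has taken for a name from the list of things; names that differ only in an ending like _2 or _b are one class to them, and where a whole thing is asked for, a point or a joint stands for the part that bears it (a point fixed in the world has none). Each returns a list of dicts, best first, with "conf" (0 to 1); they miss things now and then, are a little off and sometimes report something else, mostly with a low value. They report only what shows in the picture. A call takes as long as a camera call. They do not tell look-alikes from the thing itself.
- env.outline_of(camera, target): "mask" (420x560 bool, what is visible of it) and "xy" ([column, row] in pixels, amid what is visible of it).
The state is a dict: "clock": time; "joint_pos": joint angles; "qvel": joint speeds; "tau": joint torques, N m; "tcp_pos": TCP position; "orientation": TCP orientation; "wrist_force": force on the tool from outside, world axes, zero at the start; "ft_torque": the same for the moment, N m; "finger_gap": finger opening in m; "grip_force": force on a finger pad.
Only numpy, scipy, OpenCV 4.12 (cv2) and the standard library are available. Lean on these libraries where they do the work, as an engineer would, in place of code of your own. Each camera call takes 0.05 s, during which the arm holds its last target. There are 200 camera calls.

## Working session

There is one attempt and no reset: what is moved stays moved. The work goes in short steps, Python scripts to look and compute and a shell command to move; the robot and the scene stay as the last step left them, time stands still between calls to the robot, and variables do not carry over. Pictures are saved under pics/ and viewed, at most 10 in all, crops included, and the job is handed in when it is done.

```bash
mkdir -p pics; ls; python3 - <<'E'
from workcell import env
import cv2,numpy as np
ims=[]
for c in("side","top"):
    p,d=env.read_camera(c); ims.append(p); m=env.camera_model(c)
    R=cv2.Rodrigues(np.array(m["rvec"],float))[0]; print(c,m, -R.T@np.array(m["tvec"]).ravel())
    np.savez(f"pics/{c}0.npz",p=p,d=d)
    cv2.imwrite(f"pics/{c}0.png",p)
print(env.get_state())
E
```

```text
pics
side {'fovy': 52.74938021969965, 'cx': 280.84197557017507, 'cy': 207.45619194576273, 'rvec': array([ 2.3084278 , -0.64692701,  0.24915788]), 'tvec': array([-0.42275914,  0.34696587,  0.90530175])} [ 0.17475966 -0.53934626  0.89288663]
top {'fovy': 48.70918396048053, 'cx': 280.3820086191267, 'cy': 213.85755482846173, 'rvec': array([ 2.16547465, -2.1412623 ,  0.17893527]), 'tvec': array([0.09889784, 0.56937987, 1.30242019])} [0.37092788 0.12905353 1.36968254]
{'clock': 0.1, 'joint_pos': array([1.08338896e+00, 3.13915995e-01, 4.51088378e-02, 1.30358238e+00,
       9.84728942e-06, 1.43120758e+00]), 'qvel': array([-4.36814330e-04, -2.43584567e-03,  3.41782749e-03,  8.16775687e-04,
       -6.23289021e-05,  1.34945732e-03]), 'tau': array([ 3.22580447e-03, -4.81726384e+01,  2.99244440e+01,  1.27508288e-02,
       -9.73897613e-05,  1.96442994e-05]), 'tcp_pos': array([0.19579443, 0.54020307, 0.24950994]), 'orientation': array([-2.50347396e-04,  1.73033953e-01,  9.84915538e-01, -7.56261332e-04]), 'wrist_force': array([-0.33620722, -0.24932052, -0.63729456]), 'ft_torque': array([-0.00443436,  0.01916723, -0.02311656]), 'grip_force': 0.0, 'finger_gap': 0.08521724237499999}
```

View pics/side0.png

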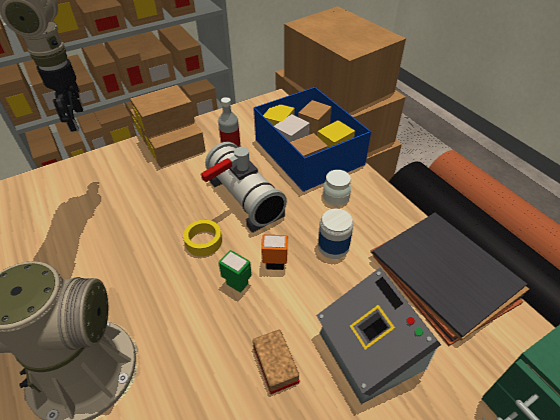

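View pics/top0.png

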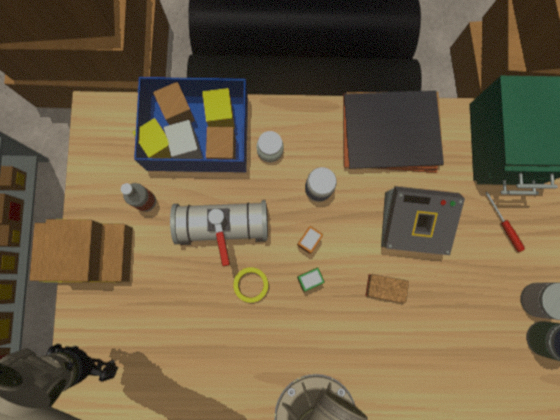

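Side view: orange module at (275,249), green look-alike at (236,268), socket at (373,327), red handle at (217,169). Top view: orange module at (311,240), green look-alike at (311,280), socket at (425,223), handle at (222,245). The orange one is the target.

```bash
cat > h.py <<'E'
import cv2,numpy as np
from workcell import env
def world(c,d,rows,cols):
    m=env.camera_model(c);R=cv2.Rodrigues(np.array(m["rvec"],float))[0];t=np.array(m["tvec"]).ravel()
    f=d.shape[0]/2/np.tan(np.radians(m["fovy"]/2));z=d[rows,cols]
    P=np.stack([(cols-m["cx"])/f*z,(rows-m["cy"])/f*z,z],-1)
    return (P-t)@R
def cloud(c,d):
    r,q=np.mgrid[0:d.shape[0],0:d.shape[1]];return world(c,d,r,q)
E
python3 - <<'E'
from h import *
np.set_printoptions(precision=4,suppress=True)
out={}
for c in("side","top"):
    p,d=env.read_camera(c); W=cloud(c,d); out[c+"W"]=W; out[c+"p"]=p;out[c+"d"]=d
    for n in["module","socket","console","damper","damper_handle","paint_tin","sanding_block","tape_roll","spray_can","filler_jar"]:
        for i,o in enumerate(env.outline_of(c,n)[:3]):
            if o["conf"]<.3: continue
            m=o["mask"]&(d>0); P=W[m]; out[f"{c}_{n}_{i}"]=m
            if len(P)<5: print(c,n,o["conf"],"few");continue
            z=np.percentile(P[:,2],98); T=P[P[:,2]>z-.008]
            (cx,cy),(w,h),a=cv2.minAreaRect(T[:,:2].astype(np.float32)*1000)
            print(c,n,round(o["conf"],2),np.round(o["xy"]),len(P),"ztop %.3f"%z,"toprect c(%.1f %.1f) %.1fx%.1f a%.1f"%(cx,cy,w,h,a), "med",np.median(P,0))
np.savez("pics/m.npz",**out)
ps=[cv2.resize(out["sidep"][215:300,205:310],None,fx=4,fy=4),cv2.resize(out["topp"][215:300,260:365],None,fx=4,fy=4)]
cv2.imwrite("pics/crop1.png",np.hstack(ps)[:, :800+40][:, :800])
E
```

```text
side module 0.93 [235. 270.] 976 ztop 0.097 toprect c(379.4 21.1) 46.9x61.8 a24.8 med [0.3748 0.0091 0.0823]
side module 0.6 [273. 252.] 823 ztop 0.096 toprect c(488.5 24.0) 46.8x60.5 a58.4 med [0.4831 0.0127 0.0852]
side socket 0.62 [375. 332.] 8300 ztop 0.165 toprect c(595.5 -289.6) 179.6x27.1 a83.5 med [ 0.5357 -0.2962  0.1213]
side console 0.81 [373. 338.] 9736 ztop 0.165 toprect c(596.4 -289.0) 181.3x28.9 a84.4 med [ 0.534  -0.3032  0.1135]
side damper 0.92 [246. 181.] 3812 ztop 0.177 toprect c(484.8 258.9) 148.1x39.2 a17.5 med [0.5174 0.2403 0.1047]
side damper 0.44 [275. 251.] 830 ztop 0.096 toprect c(488.5 24.0) 46.8x60.5 a58.4 med [0.483  0.0127 0.0851]
side damper_handle 0.87 [228. 161.] 624 ztop 0.178 toprect c(484.8 258.9) 148.1x38.8 a17.2 med [0.4903 0.2595 0.1717]
side paint_tin 0.88 [334. 233.] 1480 ztop 0.111 toprect c(650.5 -7.4) 73.4x74.1 a52.7 med [ 0.6353 -0.0256  0.0922]
side sanding_block 0.8 [276. 359.] 1932 ztop 0.044 toprect c(356.4 -203.7) 110.2x65.2 a80.1 med [ 0.3525 -0.2124  0.0408]
side tape_roll 0.71 [203. 245.] 878 ztop 0.038 toprect c(362.1 187.5) 96.
[... 1037 characters left out ...]
987 0.2628 0.176 ]
top paint_tin 0.71 [320. 185.] 864 ztop 0.115 toprect c(654.4 -8.6) 74.1x73.8 a11.9 med [ 0.6458 -0.0044  0.1084]
top sanding_block 0.56 [384. 285.] 946 ztop 0.047 toprect c(359.5 -203.1) 109.8x64.3 a80.4 med [ 0.3595 -0.1997  0.0416]
top tape_roll 0.93 [241. 282.] 524 ztop 0.041 toprect c(366.8 189.4) 95.6x96.4 a0.6 med [0.3661 0.1933 0.0358]
top tape_roll 0.51 [220. 229.] 545 ztop 0.182 toprect c(488.5 258.2) 147.0x39.2 a18.3 med [0.4985 0.2629 0.176 ]
top spray_can 0.86 [138. 198.] 664 ztop 0.193 toprect c(607.2 505.6) 24.1x28.1 a1.9 med [0.5977 0.4935 0.1264]
top filler_jar 0.7 [269. 147.] 645 ztop 0.085 toprect c(770.3 138.9) 64.3x67.8 a10.2 med [0.7586 0.1379 0.0784]
```

View pics/crop1.png

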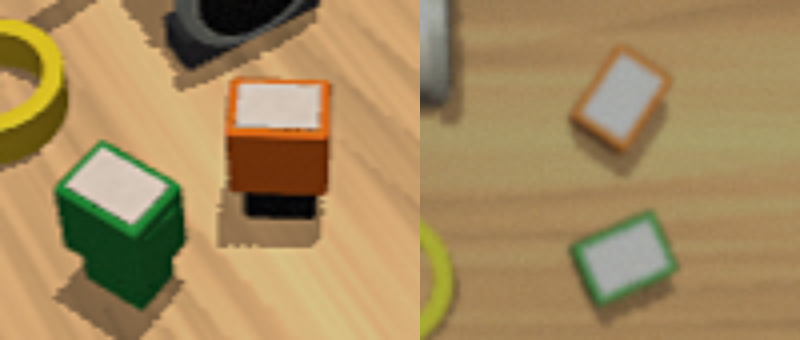

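The crop confirms the choice: the orange body with black plug sits at side (275,249) and top (311,240); the green one is the look-alike. Next I'll fit the socket and handle.

```bash
python3 - <<'E'
from h import *
np.set_printoptions(precision=4,suppress=True)
D=np.load("pics/m.npz")
for c in("side","top"):
    W=D[c+"W"];p=D[c+"p"];d=D[c+"d"];hsv=cv2.cvtColor(p,cv2.COLOR_BGR2HSV)
    H,S,V=[hsv[...,i].astype(int) for i in range(3)]
    # table bias
    m=(d>0)&(abs(W[...,2])<.015)
    for (x,y) in[(.43,.02),(.45,-.12),(.42,.26),(.3,-.2)]:
        q=m&(np.hypot(W[...,0]-x,W[...,1]-y)<.03); print(c,"table",(x,y),np.median(W[q][:,2]))
    con=D[f"{c}_console_0"]&(d>0); P=W[con]
    # plane: points within expected slope
    n0=np.array([-.5,0,.866]);
    best=None
    A=P[(abs(P[:,0]-.54)<.07)]
    for it in range(6):
        cc=A.mean(0);n=np.linalg.svd(A-cc,full_matrices=False)[2][2];n*=np.sign(n[2])
        r=(P-cc)@n; A=P[abs(r)<(.006 if it<3 else .0025)]
    print(c,"plane n",n,"tilt",np.degrees(np.arccos(n[2])),"yaw",np.degrees(np.arctan2(-n[1],-n[0])),len(A))
    y=con&(abs((W-cc)@n)<.004)&(H>20)&(H<35)&(S>110)&(V>60)
    Y=W[y]; 
    ux=np.array([0,0,1])-n*n[2];ux/=np.linalg.norm(ux);uy=np.cross(n,ux)
    uv=np.stack([(Y-cc)@ux,(Y-cc)@uy],1)*1000
    r=cv2.minAreaRect(uv.astype(np.float32)); ctr=cc+ux*r[0][0]/1000+uy*r[0][1]/1000
    print(" socket ctr",ctr,r[1:],len(Y),"bbox mid",(uv.max(0)+uv.min(0))/2-np.array(r[0]))
    fa=np.stack([(A-cc)@ux,(A-cc)@uy],1)*1000; r=cv2.minAreaRect(fa.astype(np.float32));print(" face rect",r[1:],cc+ux*r[0][0]/1000+uy*r[0][1]/1000)
    red=(d>0)&((H<8)|(H>172))&(S>120)&(W[...,2]>.13)&(np.hypot(W[...,0]-.45,W[...,1]-.25)<.14)
    R=W[red];R=R[abs(R[:,2]-np.percentile(R[:,2],70))<.006]
    r=cv2.minAreaRect(R[:,:2].astype(np.float32)*1000);print(" handle",r,np.median(R[:,2]),len(R))
    # duct ends: points z>.06 around damper, excluding handle
    q=(d>0)&(W[...,2]>.09)&(W[...,2]<.128)&(abs(W[...,0]-.53)<.1)&(abs(W[...,1]-.26)<.17)
    r=cv2.minAreaRect(W[q][:,:2].astype(np.float32)*1000);print(" duct",r,q.sum())
    q=(d>0)&(W[...,2]>.15)&(W[...,0]>.5)&(np.hypot(W[...,0]-.54,W[...,1]-.26)<.06)
    r=cv2.minEnclosingCircle(W[q][:,:2].astype(np.float32)*1000);print(" hub",r,np.percentile(W[q][:,2],[5,50,95]),q.sum())
E
```

```text
side table (0.43, 0.02) -0.0008353000900960183
side table (0.45, -0.12) -0.0006044540155632651
side table (0.42, 0.26) -0.0008925757964506965
side table (0.3, -0.2) -0.0005438734507240975
side plane n [-0.5434  0.02    0.8392] tilt 32.941523855036095 yaw -2.110102928673006 3262
 socket ctr [ 0.5332 -0.2826  0.1226] ((58.432151794433594, 73.43849182128906), 87.7392349243164) 234 bbox mid [ 0.612  -0.0884]
 face rect ((181.580078125, 170.39947509765625), 87.36109161376953) [ 0.533  -0.2829  0.1225]
 handle ((455.6817932128906, 256.4117431640625), (92.41552734375, 21.781597137451172), 13.139559745788574) 0.17441571010777854 207
 duct ((535.0924072265625, 276.4848327636719), (102.25336456298828, 269.9619445800781), 2.5482513904571533) 1847
 hub ((527.96728515625, 274.5663146972656), 28.93674659729004) [0.155  0.1732 0.1785] 252
top table (0.43, 0.02) 0.0002140058001856011
top table (0.45, -0.12) 3.112112152626987e-05
top table (0.42, 0.26) 0.0005056929407497988
top table (0.3, -0.2) 6.397191077863798e-06
top plane n [-0.4998  0.0557  0.8643] tilt 30.192651787996944 yaw -6.353517882906246 2553
 socket ctr [ 0.5331 -0.2845  0.1239] ((76.13532257080078, 58.65303039550781), 0.5770904421806335) 208 bbox mid [ 0.0984 -0.1113]
 face rect ((171.9505157470703, 181.5382537841797), 0.702597439289093) [ 0.5356 -0.2844  0.1253]
 handle ((457.0155029296875, 256.2833557128906), (85.74645233154297, 18.90867805480957), 12.84707260131836) 0.17579924278230957 238
 duct ((540.377197265625, 275.36553955078125), (103.94810485839844, 264.70526123046875), 3.2025365829467773) 2744
 hub ((528.64794921875, 272.86566162109375), 31.307170867919922) [0.1655 0.1773 0.1816] 260
```

```bash
cat >> h.py <<'E'
from scipy.spatial.transform import Rotation as Ro
def pose():
    s=env.get_state();q=s["orientation"];return np.array(s["tcp_pos"]),Ro.from_quat([q[1],q[2],q[3],q[0]])
def rot(yaw_y,tilt=0):
    """tool frame: y level at azimuth yaw_y (deg), z tilted `tilt` deg from down toward azimuth yaw_y-90"""
    a=np.radians(yaw_y);y=np.array([np.cos(a),np.sin(a),0]);f=np.array([np.sin(a),-np.cos(a),0])
    t=np.radians(tilt);z=np.sin(t)*f-np.cos(t)*np.array([0,0,1]);return Ro.from_matrix(np.stack([np.cross(y,z),y,z],1))
def seg(wps,start=None):
    p,R=start or pose()
    for P,Rn in wps:
        P=np.array(P);v=R.inv().apply(P-p);r=(R.inv()*Rn).as_rotvec()
        print("travel",np.round(v/.12,3).tolist(),"rot",np.round(np.degrees(r)/60,3).tolist(),"rows>=%.1f"%max(np.linalg.norm(v)/.05,np.degrees(np.linalg.norm(r))/8.59))
        p,R=P,Rn
E
python3 - <<'E'
from h import *
p,R=pose();print(p,R.as_matrix().round(3))
a=np.array([.196,.541,.25]);b=np.array([.4905,.0237,.20]);r=rot(57.5)
seg([(a+(b-a)*k/4,r) for k in(1,2,3,4)])
seg([((.4905,.0237,.066),r)],(b,r))
E
```

```text
[0.19599444 0.54059155 0.2503193 ] [[-0.94   0.341  0.   ]
 [ 0.341  0.94   0.   ]
 [-0.     0.    -1.   ]]
travel [-0.943, -0.801, 0.107] rot [0.0, 0.0, 0.21] rows>=3.0
travel [-1.097, -0.579, 0.104] rot [0.0, 0.0, 0.0] rows>=3.0
travel [-1.097, -0.579, 0.104] rot [0.0, 0.0, 0.0] rows>=3.0
travel [-1.097, -0.579, 0.104] rot [0.0, 0.0, 0.0] rows>=3.0
travel [0.0, 0.0, 1.117] rot [0.0, 0.0, 0.0] rows>=2.7
```

```bash
python3 -m pendant '[{"travel":[-0.47,-0.4,0.05],"rot":[0,0,0.1],"fingers":1},{"travel":[-0.7,-0.6,0.08],"rot":[0,0,0.15],"fingers":1},{"travel":[-0.943,-0.801,0.107],"rot":[0,0,0.21],"fingers":1},{"travel":[-0.943,-0.801,0.107],"rot":[0,0,0.21],"fingers":1}]'
python3 -m pendant '[{"travel":[-0.41,-0.217,0.04],"rot":[0,0,0],"fingers":1},{"travel":[-0.823,-0.434,0.078],"rot":[0,0,0],"fingers":1},{"travel":[-0.823,-0.434,0.078],"rot":[0,0,0],"fingers":1}]'
python3 -m pendant '[{"travel":[-0.41,-0.217,0.04],"rot":[0,0,0],"fingers":1},{"travel":[-0.823,-0.434,0.078],"rot":[0,0,0],"fingers":1},{"travel":[-0.823,-0.434,0.078],"rot":[0,0,0],"fingers":1}]'
python3 -m pendant '[{"travel":[-0.41,-0.217,0.04],"rot":[0,0,0],"fingers":1},{"travel":[-0.823,-0.434,0.078],"rot":[0,0,0],"fingers":1},{"travel":[-0.823,-0.434,0.078],"rot":[0,0,0],"fingers":1}]'
python3 - <<'E'
from h import *
print(env.get_state()["clock"],pose()[0])
seg([((.4905,.0237,.20),rot(57.5)),((.4905,.0237,.11),rot(57.5)),((.4905,.0237,.066),rot(57.5))])
E
```

```text
clock: 1.6
tcp_pos: [0.2712, 0.4073, 0.2369]
orientation: [0.0, 0.283, 0.959, -0.001]
wrist_force: [-0.6, -1.4, -0.1]
finger_gap: 0.0854
grip_force: 0.0
clock: 1.9
tcp_pos: [0.3261, 0.312, 0.2279]
orientation: [0.0, 0.282, 0.96, -0.0]
wrist_force: [-0.2, 0.1, -0.3]
finger_gap: 0.0854
grip_force: 0.0
clock: 2.2
tcp_pos: [0.3819, 0.2152, 0.2187]
orientation: [0.001, 0.282, 0.959, -0.0]
wrist_force: [-0.2, -0.4, -0.5]
finger_gap: 0.0851
grip_force: 0.0
clock: 2.5
tcp_pos: [0.4376, 0.1183, 0.2093]
orientation: [0.001, 0.282, 0.959, 0.0]
wrist_force: [-0.6, 0.6, 0.5]
finger_gap: 0.0856
grip_force: 0.0
2.5 [0.4376289  0.1183443  0.20929188]
travel [-0.797, -0.425, 0.078] rot [0.001, 0.001, -0.004] rows>=2.2
travel [0.0, 0.0, 0.75] rot [0.0, 0.0, 0.0] rows>=1.8
travel [0.0, 0.0, 0.367] rot [0.0, 0.0, 0.0] rows>=0.9
```

```bash
python3 -m pendant '[{"travel":[-0.41,-0.217,0.04],"rot":[0,0,0],"fingers":1},{"travel":[-0.823,-0.434,0.078],"rot":[0,0,0],"fingers":1},{"travel":[-0.823,-0.434,0.078],"rot":[0,0,0],"fingers":1},{"travel":[-0.823,-0.434,0.078],"rot":[0,0,0],"fingers":1}]'
python3 - <<'E'
from h import *
seg([((.4905,.0237,.14),rot(57.5)),((.4905,.0237,.066),rot(57.5))])
p,d=env.read_camera("side");W=cloud("side",d);np.savez("pics/g.npz",p=p,d=d)
p2,d2=env.read_camera("top")
cv2.imwrite("pics/hover.png",np.hstack([cv2.resize(p[150:290,200:340],None,fx=2.8,fy=2.8),cv2.resize(p2[170:310,240:380],None,fx=2.8,fy=2.8)]))
E
```

```text
clock: 2.9
tcp_pos: [0.4914, 0.0233, 0.1997]
orientation: [-0.0, 0.281, 0.96, 0.0]
wrist_force: [0.0, 0.3, 1.2]
finger_gap: 0.0857
grip_force: 0.0
travel [0.007, -0.001, 0.498] rot [0.0, -0.001, -0.002] rows>=1.2
travel [0.0, 0.0, 0.617] rot [0.0, 0.0, 0.0] rows>=1.5
```

View pics/hover.png

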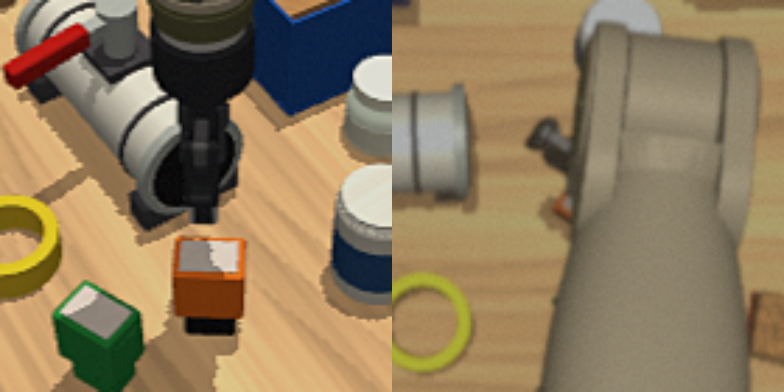

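The side view shows the gripper above the orange module, at about (207,250) in the crop, with the closing line across the 46 mm. I'll descend and grip.

```bash
python3 -m pendant '[{"travel":[0,0,0.3],"rot":[0,0,0],"fingers":1},{"travel":[0,0,0.6],"rot":[0,0,0],"fingers":1},{"travel":[0,0,0.85],"rot":[0,0,0],"fingers":1},{"travel":[0,0,0.85],"rot":[0,0,0],"fingers":1}]'
python3 -m pendant '[{"travel":[0,0,0.15],"rot":[0,0,0],"fingers":1},{"travel":[0,0,0.265],"rot":[0,0,0],"fingers":1},{"travel":[0,0,0.265],"rot":[0,0,0],"fingers":1},{"travel":[0,0,0.265],"rot":[0,0,0],"fingers":0.3},{"travel":[0,0,0.265],"rot":[0,0,0],"fingers":-0.2},{"travel":[0,0,0.265],"rot":[0,0,0],"fingers":-0.2},{"travel":[0,0,0.265],"rot":[0,0,0],"fingers":-0.2}]' 50
python3 -m pendant '[{"travel":[0,0,0],"rot":[0,0,0],"fingers":-0.2},{"travel":[0,0,0],"rot":[0,0,0],"fingers":-0.2},{"travel":[0,0,-0.3],"rot":[0,0,0],"fingers":-0.2},{"travel":[0,0,-0.6],"rot":[0,0,0],"fingers":-0.2},{"travel":[0,0,-0.95],"rot":[0,0,0],"fingers":-0.2},{"travel":[0,0,-0.95],"rot":[0,0,0],"fingers":-0.2}]' 50
```

```text
clock: 3.4
tcp_pos: [0.4865, 0.0261, 0.0948]
orientation: [-0.004, 0.279, 0.96, -0.0]
wrist_force: [-1.0, 0.4, 1.2]
finger_gap: 0.0852
grip_force: 0.0
clock: 4.1
tcp_pos: [0.4915, 0.0237, 0.0677]
orientation: [0.001, 0.28, 0.96, 0.0]
wrist_force: [-0.4, 1.1, 5.3]
finger_gap: 0.0456
grip_force: 50.9
clock: 4.7
tcp_pos: [0.4941, 0.0233, 0.1862]
orientation: [0.005, 0.28, 0.96, 0.001]
wrist_force: [0.4, -0.4, -2.4]
finger_gap: 0.0457
grip_force: 52.6
```

```bash
cat >> h.py <<'E'
S=np.array([.533,-.2835,.125]);PSI=-5.2
N=np.array([-.5*np.cos(np.radians(PSI)),-.5*np.sin(np.radians(PSI)),.866])
RS=rot(90+PSI,30)
E
python3 - <<'E'
from h import *
p,R=pose();print(p,(RS.as_matrix()).round(3),N)
G=.0677
seg([(p+np.array([0,-.07,.05]),R),((.47,-.14,.25),rot(70,10)),((.465,-.21,.25),rot(84.8,20)),(S+N*(G+.035),RS)])
E
```

```text
[0.49414341 0.02325182 0.18624644] [[-0.862  0.091  0.498]
 [ 0.078  0.996 -0.045]
 [-0.5    0.    -0.866]] [-0.4979422   0.04531629  0.866     ]
travel [-0.318, -0.49, -0.416] rot [0.0, 0.0, 0.0] rows>=1.7
travel [-0.249, -0.763, -0.116] rot [-0.015, -0.157, -0.209] rows>=1.9
travel [-0.158, -0.562, 0.028] rot [-0.064, -0.166, -0.239] rows>=2.1
travel [-0.078, -0.559, 0.348] rot [-0.0, -0.167, -0.0] rows>=1.6
```

```bash
python3 -m pendant '[{"travel":[-0.1,-0.16,-0.13],"rot":[0,0,0],"fingers":-0.2},{"travel":[-0.2,-0.32,-0.27],"rot":[0,0,0],"fingers":-0.2},{"travel":[-0.318,-0.49,-0.416],"rot":[0,0,0],"fingers":-0.2}]' 60
python3 -m pendant '[{"travel":[-0.08,-0.25,-0.04],"rot":[-0.005,-0.05,-0.07],"fingers":-0.2},{"travel":[-0.17,-0.5,-0.08],"rot":[-0.01,-0.1,-0.14],"fingers":-0.2},{"travel":[-0.25,-0.763,-0.116],"rot":[-0.015,-0.157,-0.209],"fingers":-0.2}]'
python3 -m pendant '[{"travel":[-0.05,-0.19,0.01],"rot":[-0.02,-0.055,-0.08],"fingers":-0.2},{"travel":[-0.1,-0.38,0.02],"rot":[-0.04,-0.11,-0.16],"fingers":-0.2},{"travel":[-0.158,-0.562,0.028],"rot":[-0.064,-0.166,-0.239],"fingers":-0.2},{"travel":[-0.158,-0.562,0.028],"rot":[-0.064,-0.166,-0.239],"fingers":-0.2}]'
python3 - <<'E'
from h import *
seg([(S+N*(.0677+.035),RS)])
E
```

```text
clock: 5.0
tcp_pos: [0.4904, -0.0467, 0.2301]
orientation: [-0.001, 0.28, 0.96, 0.0]
wrist_force: [0.4, 0.7, -2.6]
finger_gap: 0.0454
grip_force: 62.6
clock: 5.3
tcp_pos: [0.4669, -0.1408, 0.2437]
orientation: [0.081, 0.171, 0.982, -0.016]
wrist_force: [0.6, -0.8, -2.4]
finger_gap: 0.0456
grip_force: 62.9
clock: 5.7
tcp_pos: [0.4605, -0.212, 0.243]
orientation: [0.169, 0.046, 0.985, -0.008]
wrist_force: [-0.6, -0.2, -2.0]
finger_gap: 0.0457
grip_force: 62.9
travel [-0.135, -0.538, 0.305] rot [-0.001, -0.176, -0.002] rows>=1.5
```

```bash
python3 -m pendant '[{"travel":[-0.07,-0.27,0.15],"rot":[0,-0.09,0],"fingers":-0.2},{"travel":[-0.135,-0.538,0.305],"rot":[0,-0.176,0],"fingers":-0.2},{"travel":[-0.135,-0.538,0.305],"rot":[0,-0.176,0],"fingers":-0.2},{"travel":[-0.135,-0.538,0.305],"rot":[0,-0.176,0],"fingers":-0.2}]'
python3 - <<'E'
from h import *
np.set_printoptions(precision=4,suppress=True)
p,d=env.read_camera("side");W=cloud("side",d);np.savez("pics/pre.npz",p=p,d=d)
P,R=pose();print(P)
hsv=cv2.cvtColor(p,cv2.COLOR_BGR2HSV);H,S_,V=[hsv[...,i].astype(int) for i in range(3)]
L=R.inv().apply((W-P).reshape(-1,3)).reshape(W.shape)
near=(d>0)&(abs(L)<np.array([.05,.045,.08])).all(-1)
o=near&(H>3)&(H<18)&(S_>130)
Q=L[o];print(len(Q),"tool-frame orange pct",np.percentile(Q,[1,5,50,95,99],axis=0))
seg([(S+N*(.0677+.035),RS)])
cv2.imwrite("pics/pre.png",cv2.resize(p[200:400,280:480],None,fx=3,fy=3))
E
```

```text
clock: 6.1
tcp_pos: [0.4827, -0.2757, 0.2131]
orientation: [0.257, 0.045, 0.965, -0.01]
wrist_force: [0.8, -0.2, -2.2]
finger_gap: 0.0456
grip_force: 63.0
[ 0.4834 -0.2755  0.2141]
395 tool-frame orange pct [[-0.0292 -0.029  -0.049 ]
 [-0.0289 -0.0225 -0.0279]
 [-0.0207 -0.0203 -0.0157]
 [ 0.0296  0.0156  0.0279]
 [ 0.0315  0.0203  0.0488]]
travel [0.009, -0.029, -0.004] rot [0.002, -0.002, -0.001] rows>=0.1
```

View pics/pre.png

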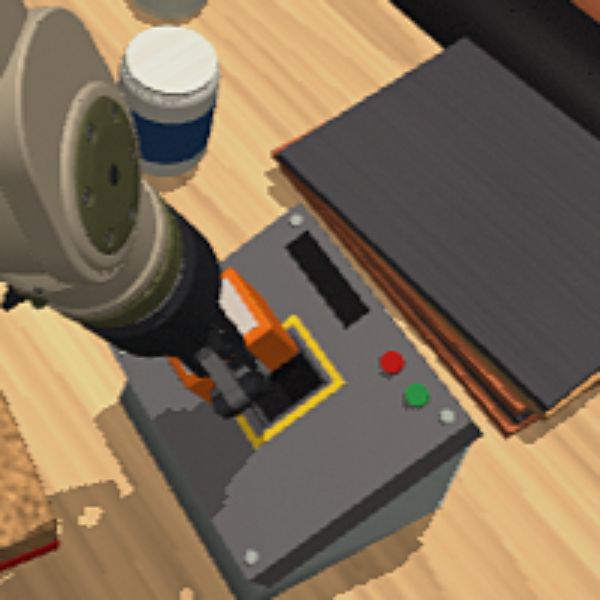

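The plug sits above the yellow frame, at crop (290,380), and is slightly off toward +y. I'll correct by -3.5 mm in y and +1 mm upslope, then approach.

```bash
python3 -m pendant '[{"travel":[0,-0.029,0],"rot":[0,0,0],"fingers":-0.2},{"travel":[0,-0.029,0.1],"rot":[0,0,0],"fingers":-0.2},{"travel":[0,-0.029,0.22],"rot":[0,0,0],"fingers":-0.2},{"travel":[0,-0.029,0.22],"rot":[0,0,0],"fingers":-0.2},{"travel":[0,-0.029,0.22],"rot":[0,0,0],"fingers":-0.2}]'
python3 - <<'E'
from h import *
U=-RS.apply([1,0,0])
print(env.get_state()["wrist_force"])
seg([(S+N*(.0677-.01)+.001*U,RS)]); seg([(S+N*(.0677-.034)+.001*U,RS)])
p,d=env.read_camera("side")
cv2.imwrite("pics/pre2.png",cv2.resize(p[250:350,320:440],None,fx=6,fy=6))
E
```

```text
clock: 6.65
tcp_pos: [0.4971, -0.2804, 0.1924]
orientation: [0.258, 0.043, 0.965, -0.011]
wrist_force: [0.5, -0.3, -2.0]
finger_gap: 0.0455
grip_force: 63.0
[ 0.45992502 -0.25540311 -2.0412678 ]
travel [0.012, 0.001, 0.156] rot [0.002, -0.0, 0.002] rows>=0.4
travel [0.012, 0.001, 0.356] rot [0.002, -0.0, 0.002] rows>=0.9
```

View pics/pre2.png

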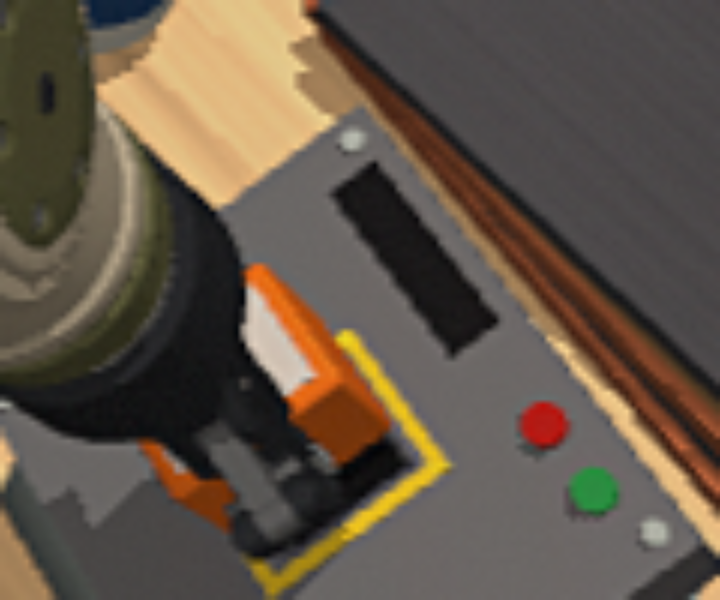

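The plug is right at the mouth of the yellow frame, at crop (370,470), and lined up. I'll push in gently.

```bash
python3 -m pendant '[{"travel":[0.012,0,0.03],"rot":[0,0,0],"fingers":-0.2},{"travel":[0.012,0,0.06],"rot":[0,0,0],"fingers":-0.2},{"travel":[0.012,0,0.09],"rot":[0,0,0],"fingers":-0.2},{"travel":[0.012,0,0.12],"rot":[0,0,0],"fingers":-0.2},{"travel":[0.012,0,0.15],"rot":[0,0,0],"fingers":-0.2},{"travel":[0.012,0,0.15],"rot":[0,0,0],"fingers":-0.2}]'
python3 - <<'E'
from h import *
P,R=pose();s=env.get_state();print("depth(plug tip above face)",(P-S)@N-.0677,"F tool",R.inv().apply(s["wrist_force"]),s["ft_torque"]);U=-RS.apply([1,0,0])
seg([(S+N*(.0677-.034)+.001*U,RS)])
E
```

```text
clock: 7.3
tcp_pos: [0.5044, -0.2817, 0.175]
orientation: [0.258, 0.043, 0.965, -0.011]
wrist_force: [-0.8, -0.1, -2.1]
finger_gap: 0.045
grip_force: 63.0
depth(plug tip above face) -0.010119428545341778 F tool [ 1.7203311  -0.12744491  1.39022455] [0.08275088 0.72472791 0.00852116]
travel [-0.007, 0.006, 0.199] rot [0.001, -0.001, 0.0] rows>=0.5
```

```bash
python3 -m pendant '[{"travel":[0,0,0.04],"rot":[0,0,0],"fingers":-0.2},{"travel":[0,0,0.08],"rot":[0,0,0],"fingers":-0.2},{"travel":[0,0,0.12],"rot":[0,0,0],"fingers":-0.2},{"travel":[0,0,0.15],"rot":[0,0,0],"fingers":-0.2},{"travel":[0,0,0.17],"rot":[0,0,0],"fingers":-0.2},{"travel":[0,0,0.17],"rot":[0,0,0],"fingers":-0.2}]'
python3 - <<'E'
from h import *
P,R=pose();s=env.get_state();print("depth",(P-S)@N-.0677,"F tool",R.inv().apply(s["wrist_force"]),s["ft_torque"])
E
```

```text
clock: 7.9
tcp_pos: [0.5146, -0.2826, 0.1575]
orientation: [0.258, 0.043, 0.965, -0.011]
wrist_force: [-0.5, 0.6, -2.8]
finger_gap: 0.0455
grip_force: 63.0
depth -0.030367687782345353 F tool [1.89587568 0.59262242 2.10615609] [0.12834105 0.72569283 0.02767507]
```

```bash
python3 -m pendant '[{"travel":[0,0,0.015],"rot":[0,0,0],"fingers":-0.2},{"travel":[0,0,0.03],"rot":[0,0,0],"fingers":-0.2},{"travel":[0,0,0.045],"rot":[0,0,0],"fingers":-0.2},{"travel":[0,0,0.06],"rot":[0,0,0],"fingers":-0.2},{"travel":[0,0,0.06],"rot":[0,0,0],"fingers":-0.2}]'
python3 - <<'E'
from h import *
P,R=pose();s=env.get_state();print("depth",(P-S)@N-.0677,"F tool",R.inv().apply(s["wrist_force"]),s["ft_torque"])
E
```

```text
clock: 8.4
tcp_pos: [0.517, -0.2831, 0.1541]
orientation: [0.259, 0.044, 0.965, -0.012]
wrist_force: [-24.0, 5.4, 24.2]
finger_gap: 0.0453
grip_force: 66.2
depth -0.03450582827291949 F tool [  8.97839422   3.16663801 -33.15868622] [1.24418305 2.1598428  0.86160216]
```

Home at a depth of about 34.5 mm with 33 N axial. I'll release, back off and check.

```bash
python3 -m pendant '[{"travel":[0,0,-0.01],"rot":[0,0,0],"fingers":-0.2},{"travel":[0,0,-0.01],"rot":[0,0,0],"fingers":0.2},{"travel":[0,0,-0.01],"rot":[0,0,0],"fingers":1},{"travel":[0,0,-0.01],"rot":[0,0,0],"fingers":1},{"travel":[0,0,-0.01],"rot":[0,0,0],"fingers":1},{"travel":[0,0,-0.01],"rot":[0,0,0],"fingers":1}]'
python3 -m pendant '[{"travel":[0,0,-0.2],"rot":[0,0,0],"fingers":1},{"travel":[0,0,-0.5],"rot":[0,0,0],"fingers":1},{"travel":[0,0,-0.9],"rot":[0,0,0],"fingers":1},{"travel":[0,0,-0.95],"rot":[0,0,0],"fingers":1}]'
python3 - <<'E'
from h import *
P,R=pose()
seg([((.45,-.19,.26),rot(84.8,10)),((.42,-.05,.27),rot(84.8,0))])
E
```

```text
clock: 9.0
tcp_pos: [0.5178, -0.283, 0.1526]
orientation: [0.259, 0.043, 0.965, -0.011]
wrist_force: [-0.8, 0.4, -0.2]
finger_gap: 0.0852
grip_force: 0.0
clock: 9.4
tcp_pos: [0.4612, -0.2795, 0.257]
orientation: [0.261, 0.043, 0.964, -0.014]
wrist_force: [0.2, 0.2, 0.2]
finger_gap: 0.0853
grip_force: 0.0
travel [0.124, 0.734, -0.106] rot [-0.004, 0.339, 0.002] rows>=2.4
travel [0.335, 1.139, -0.144] rot [0.0, 0.167, 0.0] rows>=2.9
```

```bash
python3 -m pendant '[{"travel":[0.04,0.24,-0.03],"rot":[0,0.11,0],"fingers":1},{"travel":[0.08,0.48,-0.07],"rot":[0,0.22,0],"fingers":1},{"travel":[0.124,0.734,-0.106],"rot":[-0.004,0.339,0],"fingers":1},{"travel":[0.124,0.734,-0.106],"rot":[-0.004,0.339,0],"fingers":1}]'
python3 -m pendant '[{"travel":[0.1,0.32,-0.05],"rot":[0,0.06,0],"fingers":1},{"travel":[0.2,0.64,-0.09],"rot":[0,0.12,0],"fingers":1},{"travel":[0.3,0.96,-0.13],"rot":[0,0.167,0],"fingers":1},{"travel":[0.3,0.96,-0.13],"rot":[0,0.167,0],"fingers":1}]'
python3 - <<'E'
from h import *
np.set_printoptions(precision=4,suppress=True)
print(pose()[0],env.get_state()["joint_pos"])
ims=[]
for c in("side","top"):
    p,d=env.read_camera(c);W=cloud(c,d)
    ims.append(cv2.resize(p[250:400,290:440] if c=="side" else p[150:300,350:500],None,fx=2.6,fy=2.6))
    Q=W[(d>0)&(np.hypot(W[...,0]-S[0]+.03,W[...,1]-S[1])<.05)]; h=(Q-S)@N
    U=-RS.apply([1,0,0]);A=Q[(h>.045)&(h<.075)];print(c,"top height above face",np.median((A-S)@N),len(A),np.percentile((A-S)@U,[1,99]))
    F=W[(d>0)&(np.hypot(W[...,0]-S[0],W[...,1]-S[1])<.08)];hf=(F-S)@N;print("face",np.median(hf[abs(hf)<.012]))
cv2.imwrite("pics/in.png",np.hstack(ims))
seg([((.43,.10,.265),rot(95)),((.4416,.2529,.25),rot(103)),((.4416,.2529,.165),rot(103))])
E
```

```text
clock: 9.8
tcp_pos: [0.4511, -0.1859, 0.2555]
orientation: [0.083, 0.042, 0.996, -0.001]
wrist_force: [0.8, 0.1, -0.5]
finger_gap: 0.0853
grip_force: 0.0
clock: 10.2
tcp_pos: [0.4214, -0.0674, 0.2644]
orientation: [-0.004, 0.042, 0.999, 0.003]
wrist_force: [0.3, -0.7, -0.1]
finger_gap: 0.0855
grip_force: 0.0
[ 0.4214 -0.0674  0.2644] [-0.3496  0.0285 -0.2654  1.286   0.0038 -0.2659]
side top height above face 0.060101300504419766 882 [-0.0309  0.0299]
face 0.0001655844469694714
top top height above face 0.05656592042185157 84 [0.0237 0.0337]
face -0.00035987404160249553
travel [0.058, 1.419, 0.001] rot [0.004, -0.005, -0.166] rows>=3.4
travel [-0.207, 1.261, 0.125] rot [0.0, 0.0, -0.133] rows>=3.1
travel [0.0, 0.0, 0.708] rot [0.0, 0.0, 0.0] rows>=1.7
```

View pics/in.png

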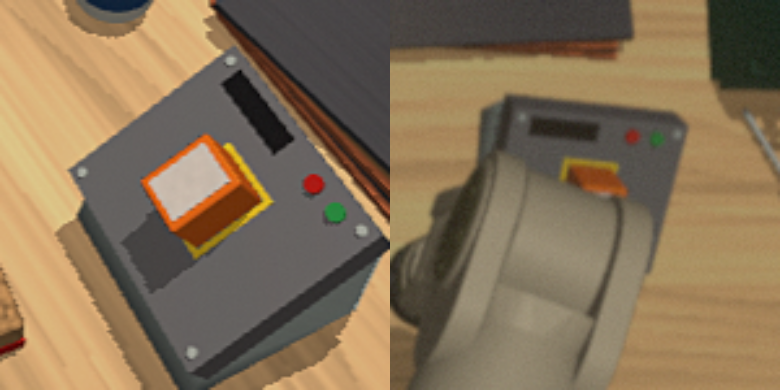

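The module sits flush, at left crop (200,190), with its top 60.1 mm above the face. Now the handle.

```bash
python3 -m pendant '[{"travel":[0.015,0.3,0],"rot":[0,0,-0.05],"fingers":1},{"travel":[0.03,0.6,0],"rot":[0,0,-0.1],"fingers":1},{"travel":[0.04,0.95,0],"rot":[0,0,-0.166],"fingers":1}]'
python3 -m pendant '[{"travel":[-0.03,0.3,0.02],"rot":[0,0,-0.05],"fingers":1},{"travel":[-0.06,0.6,0.05],"rot":[0,0,-0.1],"fingers":1},{"travel":[-0.1,0.95,0.06],"rot":[0,0,-0.133],"fingers":1},{"travel":[-0.1,0.95,0.06],"rot":[0,0,-0.133],"fingers":1}]'
python3 - <<'E'
from h import *
print(pose()[0])
seg([((.4416,.2529,.25),rot(103)),((.4416,.2529,.165),rot(103))])
E
```

```text
clock: 10.6
tcp_pos: [0.4278, 0.0427, 0.265]
orientation: [-0.002, -0.042, 0.999, 0.002]
wrist_force: [0.4, -0.5, -0.4]
finger_gap: 0.0853
grip_force: 0.0
clock: 11.0
tcp_pos: [0.4299, 0.1607, 0.258]
orientation: [-0.002, -0.114, 0.993, 0.003]
wrist_force: [-0.4, -1.5, -0.3]
finger_gap: 0.0851
grip_force: 0.0
[0.42988546 0.16067162 0.25804355]
travel [-0.27, 0.726, 0.071] rot [0.007, -0.003, 0.002] rows>=1.9
travel [0.0, 0.0, 0.708] rot [0.0, 0.0, 0.0] rows>=1.7
```

```bash
python3 -m pendant '[{"travel":[-0.1,0.25,0.02],"rot":[0,0,0],"fingers":1},{"travel":[-0.2,0.5,0.05],"rot":[0,0,0],"fingers":1},{"travel":[-0.27,0.7,0.071],"rot":[0,0,0],"fingers":1},{"travel":[-0.27,0.7,0.071],"rot":[0,0,0],"fingers":1},{"travel":[-0.27,0.7,0.071],"rot":[0,0,0],"fingers":1}]'
python3 - <<'E'
from h import *
print(pose()[0])
seg([((.4416,.2529,.165),rot(103))])
p,d=env.read_camera("side");cv2.imwrite("pics/hh.png",cv2.resize(p[100:250,150:350],None,fx=4,fy=4))
E
```

```text
clock: 11.5
tcp_pos: [0.4427, 0.2461, 0.25]
orientation: [-0.003, -0.112, 0.994, 0.002]
wrist_force: [-0.6, -0.0, 1.1]
finger_gap: 0.0852
grip_force: 0.0
[0.4426786  0.24607542 0.2499821 ]
travel [-0.007, 0.054, 0.708] rot [0.005, -0.005, -0.003] rows>=1.7
```

View pics/hh.png

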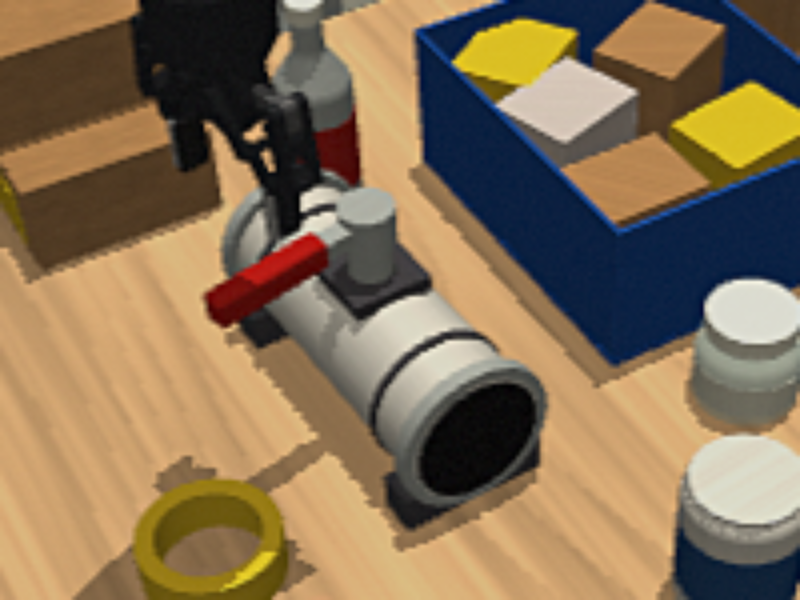

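The open fingers straddle the red handle, with fingertips at crop (190,150) and (290,215). I'll descend and close loosely around the bar.

```bash
python3 -m pendant '[{"travel":[-0.007,0.054,0.25],"rot":[0,0,0],"fingers":1},{"travel":[-0.007,0.054,0.5],"rot":[0,0,0],"fingers":1},{"travel":[-0.007,0.054,0.69],"rot":[0,0,0],"fingers":1},{"travel":[-0.007,0.054,0.69],"rot":[0,0,0],"fingers":0.2},{"travel":[-0.007,0.054,0.69],"rot":[0,0,0],"fingers":-0.4},{"travel":[-0.007,0.054,0.69],"rot":[0,0,0],"fingers":-0.42},{"travel":[-0.007,0.054,0.69],"rot":[0,0,0],"fingers":-0.42}]' 20
python3 - <<'E'
from h import *
A=np.array([.539,.2754]);P,R=pose();print(P)
st=(P,R)
for k,(a0) in enumerate((0,42)):
    # rows of arc relative to a call start
    base=193+a0
    pos=lambda b:np.array([*(A+.1*np.array([np.cos(np.radians(b)),np.sin(np.radians(b))])),.167])
    for i in range(1,8):
        b=base+6*i
        seg([(pos(b),rot(b-90))],st)
    st=(pos(base+42),rot(base+42-90))
E
```

```text
clock: 12.25
tcp_pos: [0.4421, 0.2543, 0.1694]
orientation: [-0.001, -0.112, 0.994, 0.003]
wrist_force: [-0.9, -0.2, 0.5]
finger_gap: 0.0281
grip_force: 0.0
[0.44211026 0.25425203 0.16944796]
travel [0.002, -0.097, 0.02] rot [0.006, -0.001, -0.103] rows>=0.7
travel [-0.012, -0.183, 0.019] rot [0.006, -0.001, -0.203] rows>=1.4
travel [-0.035, -0.267, 0.019] rot [0.006, -0.001, -0.303] rows>=2.1
travel [-0.066, -0.349, 0.018] rot [0.006, -0.0, -0.403] rows>=2.8
travel [-0.106, -0.426, 0.018] rot [0.006, -0.0, -0.503] rows>=3.5
travel [-0.154, -0.499, 0.017] rot [0.006, 0.0, -0.603] rows>=4.2
travel [-0.209, -0.567, 0.017] rot [0.006, 0.001, -0.703] rows>=4.9
travel [-0.005, -0.087, 0.0] rot [0.0, 0.0, -0.1] rows>=0.7
travel [-0.018, -0.173, 0.0] rot [0.0, 0.0, -0.2] rows>=1.4
travel [-0.041, -0.258, 0.0] rot [0.0, 0.0, -0.3] rows>=2.1
travel [-0.072, -0.339, 0.0] rot [0.0, 0.0, -0.4] rows>=2.8
travel [-0.112, -0.417, 0.0] rot [0.0, 0.0, -0.5] rows>=3.5
travel [-0.159, -0.49, 0.0] rot [-0.0, -0.0, -0.6] rows>=4.2
travel [-0.214, -0.558, 0.0] rot [-0.0, -0.0, -0.7] rows>=4.9
```

```bash
python3 -m pendant '[{"travel":[0,-0.097,0.02],"rot":[0,0,-0.103],"fingers":-0.42},{"travel":[-0.012,-0.183,0.02],"rot":[0,0,-0.203],"fingers":-0.42},{"travel":[-0.035,-0.267,0.02],"rot":[0,0,-0.303],"fingers":-0.42},{"travel":[-0.066,-0.349,0.02],"rot":[0,0,-0.403],"fingers":-0.42},{"travel":[-0.106,-0.426,0.02],"rot":[0,0,-0.503],"fingers":-0.42},{"travel":[-0.154,-0.499,0.02],"rot":[0,0,-0.603],"fingers":-0.42},{"travel":[-0.209,-0.567,0.02],"rot":[0,0,-0.703],"fingers":-0.42},{"travel":[-0.209,-0.567,0.02],"rot":[0,0,-0.703],"fingers":-0.42}]'
python3 - <<'E'
from h import *
A=np.array([.539,.2754]);P,R=pose();v=P[:2]-A;print(np.linalg.norm(v),np.degrees(np.arctan2(v[1],v[0]))%360)
for b in(246,258,270,276):
    seg([((*(A+.1*np.array([np.cos(np.radians(b)),np.sin(np.radians(b))])),.167),rot(b-90))])
E
```

```text
clock: 13.05
tcp_pos: [0.4819, 0.1931, 0.166]
orientation: [-0.0, -0.462, 0.887, 0.003]
wrist_force: [0.4, -0.5, 0.6]
finger_gap: 0.0251
grip_force: 0.0
0.10015588653008697 235.22632361494072
travel [-0.017, -0.156, -0.01] rot [0.005, 0.002, -0.183] rows>=1.3
travel [-0.067, -0.322, -0.01] rot [0.005, 0.003, -0.383] rows>=2.7
travel [-0.152, -0.475, -0.011] rot [0.005, 0.004, -0.583] rows>=4.1
travel [-0.206, -0.543, -0.011] rot [0.005, 0.004, -0.683] rows>=4.8
```

```bash
python3 -m pendant '[{"travel":[-0.005,-0.087,0],"rot":[0,0,-0.09],"fingers":-0.42},{"travel":[-0.017,-0.156,0],"rot":[0,0,-0.183],"fingers":-0.42},{"travel":[-0.04,-0.24,0],"rot":[0,0,-0.283],"fingers":-0.42},{"travel":[-0.067,-0.322,0],"rot":[0,0,-0.383],"fingers":-0.42},{"travel":[-0.11,-0.4,0],"rot":[0,0,-0.483],"fingers":-0.42},{"travel":[-0.152,-0.475,0],"rot":[0,0,-0.583],"fingers":-0.42},{"travel":[-0.18,-0.515,0],"rot":[0,0,-0.64],"fingers":-0.42},{"travel":[-0.18,-0.515,0],"rot":[0,0,-0.64],"fingers":-0.42}]'
python3 - <<'E'
from h import *
A=np.array([.539,.2754]);P,R=pose();v=P[:2]-A;print(np.linalg.norm(v),np.degrees(np.arctan2(v[1],v[0]))%360,R.inv().apply(env.get_state()["wrist_force"]))
E
```

```text
clock: 13.85
tcp_pos: [0.5441, 0.176, 0.1649]
orientation: [-0.0, 0.727, -0.686, -0.003]
wrist_force: [-0.1, 0.7, -0.5]
finger_gap: 0.0245
grip_force: 0.0
0.09951542708822769 272.96279134419734 [-0.73167363  0.07214594  0.49022502]
```

```bash
python3 -m pendant '[{"travel":[-0.003,-0.025,0],"rot":[0,0,-0.025],"fingers":-0.42},{"travel":[-0.006,-0.05,0],"rot":[0,0,-0.05],"fingers":-0.42},{"travel":[-0.006,-0.05,0],"rot":[0,0,-0.05],"fingers":-0.42}]'
python3 - <<'E'
from h import *
A=np.array([.539,.2754]);P,R=pose();v=P[:2]-A;print(np.linalg.norm(v),np.degrees(np.arctan2(v[1],v[0]))%360,R.inv().apply(env.get_state()["wrist_force"]))
E
```

```text
clock: 14.15
tcp_pos: [0.5472, 0.1768, 0.1644]
orientation: [0.002, 0.746, -0.666, -0.005]
wrist_force: [-6.9, -2.2, 5.4]
finger_gap: 0.0247
grip_force: 3.6
0.09893576756814441 274.7264452421412 [ 1.39565601  7.14356031 -5.30898483]
```

```bash
python3 -m pendant '[{"travel":[0,-0.02,0],"rot":[0,0,0],"fingers":-0.42},{"travel":[0,-0.04,0],"rot":[0,0,0],"fingers":-0.42},{"travel":[0,-0.04,0],"rot":[0,0,0],"fingers":-0.42}]'
python3 - <<'E'
from h import *
A=np.array([.539,.2754]);P,R=pose();v=P[:2]-A;print(np.linalg.norm(v),np.degrees(np.arctan2(v[1],v[0]))%360,R.inv().apply(env.get_state()["wrist_force"]))
E
```

```text
clock: 14.45
tcp_pos: [0.5475, 0.1768, 0.1642]
orientation: [0.005, 0.746, -0.666, -0.008]
wrist_force: [-18.9, -2.4, 13.4]
finger_gap: 0.0249
grip_force: 9.7
0.09897791643850676 274.9375612331836 [  0.22322728  19.33392474 -13.01079243]
```

The handle is on its stop: force rising, no motion. I'll unload, open and rise.

```bash
python3 -m pendant '[{"travel":[0,0.045,0],"rot":[0,0,0],"fingers":-0.42},{"travel":[0,0.045,0],"rot":[0,0,0],"fingers":0.2},{"travel":[0,0.045,0],"rot":[0,0,0],"fingers":0.5},{"travel":[0,0.045,0],"rot":[0,0,0],"fingers":0.5},{"travel":[0,0.045,-0.3],"rot":[0,0,0],"fingers":0.5},{"travel":[0,0.045,-0.7],"rot":[0,0,0],"fingers":0.5},{"travel":[0,0.045,-0.8],"rot":[0,0,0],"fingers":0.5}]'
python3 -m pendant '[{"travel":[0,0.4,-0.1],"rot":[0,0,0],"fingers":0.5},{"travel":[0,0.8,-0.2],"rot":[0,0,0],"fingers":0.5},{"travel":[0,1,-0.2],"rot":[0,0,0],"fingers":0.5},{"travel":[0,1,-0.2],"rot":[0,0,0],"fingers":0.5}]'
python3 - <<'E'
from h import *
ims=[]
for c in("side","top"):
    p,d=env.read_camera(c);W=cloud(c,d);ims.append(p)
    hsv=cv2.cvtColor(p,cv2.COLOR_BGR2HSV);H,S_=hsv[...,0].astype(int),hsv[...,1]
    red=(d>0)&((H<8)|(H>172))&(S_>120)&(W[...,2]>.15)&(np.hypot(W[...,0]-.54,W[...,1]-.2)<.14)
    R=W[red]
    if len(R)>20:print(c,cv2.minAreaRect(R[:,:2].astype(np.float32)*1000),len(R))
    for n in["paint_tin","sanding_block","tape_roll","spray_can","filler_jar"]:
        for o in env.outline_of(c,n)[:1]:
            P=W[o["mask"]&(d>0)]
            if len(P)>5:
                z=np.percentile(P[:,2],98);T=P[P[:,2]>z-.008];print(c,n,round(o["conf"],2),np.round(cv2.minAreaRect(T[:,:2].astype(np.float32)*1000)[0]),round(z,3))
cv2.imwrite("pics/end.png",ims[0])
E
```

```text
clock: 15.15
tcp_pos: [0.552, 0.1768, 0.2657]
orientation: [-0.003, 0.746, -0.666, -0.001]
wrist_force: [0.6, 0.1, 1.1]
finger_gap: 0.0636
grip_force: 0.0
clock: 15.55
tcp_pos: [0.428, 0.1627, 0.2859]
orientation: [-0.0, 0.746, -0.666, -0.004]
wrist_force: [0.8, -0.3, -0.7]
finger_gap: 0.0642
grip_force: 0.0
side ((505.1484680175781, 192.00282287597656), (87.22683715820312, 101.1452407836914), 86.26966094970703) 270
side paint_tin 0.67 [651.  -8.] 0.111
side sanding_block 0.7 [ 356. -203.] 0.044
side tape_roll 0.91 [362. 189.] 0.038
side spray_can 0.59 [611. 495.] 0.179
side filler_jar 0.87 [766. 139.] 0.082
top paint_tin 0.86 [653.  -8.] 0.115
top sanding_block 0.61 [ 360. -203.] 0.048
top spray_can 0.82 [608. 506.] 0.193
top filler_jar 0.65 [771. 139.] 0.085
```

View pics/end.png

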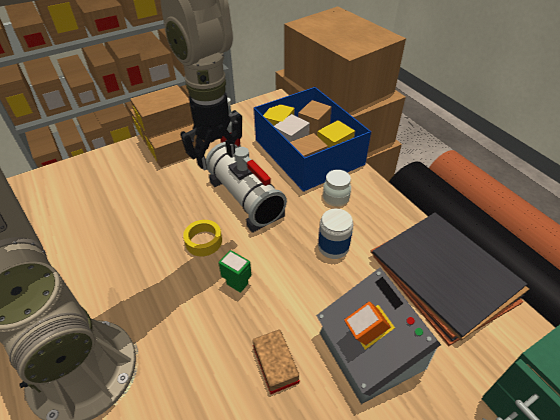

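The handle lies along the duct at (259,172), the module is seated at (368,320), and the objects are where they were. One check of the handle's angle.

```bash
python3 - <<'E'
from h import *
p,d=env.read_camera("side");W=cloud("side",d)
hsv=cv2.cvtColor(p,cv2.COLOR_BGR2HSV);H,S_=hsv[...,0].astype(int),hsv[...,1]
red=(d>0)&((H<8)|(H>172))&(S_>120)&(abs(W[...,2]-.174)<.006)&(abs(W[...,0]-.545)<.04)&(abs(W[...,1]-.19)<.07)
print(cv2.minAreaRect(W[red][:,:2].astype(np.float32)*1000),red.sum())
q=(d>0)&(W[...,2]>.1)&(W[...,2]<.118)&(abs(W[...,0]-.53)<.07)&(abs(W[...,1]-.27)<.14)
print(cv2.fitLine(W[q&(abs(W[...,2]-.114)<.003)][:,:2].astype(np.float32),cv2.DIST_L1,0,.01,.01).ravel())
E
```

```text
((540.6709594726562, 190.37420654296875), (20.319698333740234, 89.70957946777344), 2.7411084175109863) 203
[ 0.08939508 -0.99599624  0.53087723  0.28126514]
```

```bash
python3 -c "
from workcell import env
print(env.hand_in())"
```

```text
the job is handed in; nothing more can be done
None
```

I plugged the orange module in flush on the console face, then turned the red handle open to its stop in line with the duct. The loose objects show no movement beyond measurement error, and I handed the job in at about 16 s on the robot's clock; no verdict came back.

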